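Load the test-card carrier into the reader

TASK

Push the green carrier of test cards up the reader's ramp and over the yellow sill until it meets the sprung stop hidden under the hood, and press it home against that stop for about a second with a gentle push of 10 N or so, never more than 15 N against the stop; should it bind on the way, ease off and straighten it rather than force it with 30 N. Then back off so the carrier is left lying flat behind the sill, and press the round green start button right down and let it go. Do not disturb the other things on the bench.

Things in the scene. Friction and masses are not known exactly. Their poses are not given: they have to be found in the camera images.
- carrier: The loose green slab with eight white test cards let into its top: 100 long (x) x 126 wide (y) x 26 mm high, edges rounded 3 mm, 0.25 to 0.5 kg, too wide to grip. Origin: centre of its underside; x points roughly towards the ramp at the start, z up.
- carrier_back (a point): Middle of the carrier's back face (the one nearest the robot, to be pushed), 13 mm above its underside.
- dock: Fixed loading dock. Origin: on the table at the middle of the ramp's toe; x points into the reader (the loading direction), y left, z up. The aluminium ramp rises evenly from 0 at x = 0 to 12 mm at x = 70 mm; then comes the yellow sill, then a well with its floor 7 mm above the table.
- sill (a point): Middle of the inner edge of the yellow sill's flat top, 12 mm above the table, 78 mm along the dock; the sill is 8 mm thick. The well floor behind it is 5 mm lower, so the carrier drops behind the sill, which then keeps it in.
- channel (a point): Middle of the guide channel where it becomes straight, 45 mm along the dock, at the height of the rails' tops (32 mm above the table). White rails on both sides: 136 mm apart from here on, flaring outwards towards the robot to about 172 mm apart at 14 mm before the ramp's toe.
- reader: Fixed white hood over the inner end of the dock, same origin and axes as the dock; 160 mm wide, top about 72 mm above the table. Hidden in it, facing the ramp, is a black sprung stop (part of the reader): its face lies at x = 184 to 216 mm, different every time and not measured, so it must be felt for.
- hood_mouth (a point): Middle of the lower front edge of the hood's roof, 150 mm along the dock, 55 mm above the table. The sprung stop inside takes 1.5 N to start moving, then 1.5 N per mm, and bottoms at 14 mm. Sliding the carrier adds about 1 N of friction on the slippery dock, 2 to 3 N on the table, more if the fingers bear down on it. Released, the stop pushes the carrier back at most as far as it was pressed in.
- startpad: Fixed grey pad, 60 x 50 x 22 mm high, beside the dock on its right, carrying the start button. Origin: centre of its underside.
- start_top (a point): Centre of the top of the round green start button (28 mm across) at rest; it is pressed straight down.
- start (a joint): Start button travel, m: 0 released, 0.006 fully down, which takes 5 N; it springs back.
- dropper: Bystander: small white dropper bottle with a red cap, 34 mm across, 75 mm high. Origin: centre of underside.
- cardtray: Bystander: low open blue tray, 130 x 90 x 30 mm. Origin: centre of underside.
- reagent_a: Bystander: white reagent bottle with a blue cap, 66 mm across, 170 mm high. Origin: centre of underside.
- reagent_b: Bystander: amber reagent bottle with a green cap, 66 mm across, 150 mm high. Origin: centre of underside.
- cup: Bystander: white paper cup, 74 mm across, 85 mm high. Origin: centre of underside.
Mind the look-alikes: they are no part of the job. Leave any turquoise look-alike of the startpad alone.

How it is judged:
On the way, in this order (a step that is already met when the one before it is completed fails the run):
1. the carrier, lying flat in the well behind the sill, is pressed against the sprung stop with more than 4 N for 0.4 s (x of carrier in the frame of dock between 0.129 and 0.18 m and z of carrier in the frame of dock below 0.0095 m and angle between carrier's own z axis and vertical below 0.04 rad and contact force between carrier and reader above 4 N), for 0.4 s.
2. the start button is pressed down at least 4 mm, with the carrier in the well and the robot off it (x of carrier in the frame of dock between 0.129 and 0.18 m and z of carrier in the frame of dock below 0.0095 m and angle between carrier's own z axis and vertical below 0.04 rad and value of joint start above 0.004 m and contact force between anything else and startpad above 0.5 N and not (contact force between the fingers and carrier above 0.1 N)), for 0.05 s.
At the end, for the whole second after the job is handed in: The carrier is at rest, flat (tilt under 0.04 rad) in the well: its origin 129 to 180 mm along the dock and less than 9.5 mm above the table, so its back is behind the sill; the start button is up again (under 2 mm) (x of carrier in the frame of dock between 0.129 and 0.18 m and z of carrier in the frame of dock below 0.0095 m and angle between carrier's own z axis and vertical below 0.04 rad and linear speed of carrier below 0.01 m/s and value of joint start below 0.002 m); the robot touches nothing.
It fails at once if the carrier is pressed against the reader with more than 15 N (contact force between carrier and reader above 15 N).
It fails at once if the fingers push the carrier with more than 30 N (contact force between the fingers and carrier above 30 N).
It fails at once if the carrier is tipped up (tilt over 0.5 rad) (angle between carrier's own z axis and vertical above 0.5 rad).
It fails at once if a bystander is moved by more than 25 mm (distance of any of dropper, cardtray, reagent_a, reagent_b, cup from where it was at the start of the episode above 0.025 m).
It also fails if it takes over 64 s, if anything falls off the work surface, if the arm or the gripper's body presses on something with over 40 N, if the wrist force passes 120 N, or if a joint passes its speed limit or range.

ROBOT

A 7-joint arm with a two-finger parallel gripper is mounted at the origin on the work surface. World frame = base frame: x ahead of the robot, y to its left, z up, the work surface at z = 0. Lengths are in m, angles in rad, forces in N, time in s.
With the tool pointing down it reaches from about 0.425 to 0.875 m from the base axis. Payload 4.7 kg.
Tool frame: the origin (TCP) lies midway between the tips of the shut fingers; the grasp point (between the pads) lies 19 mm behind it; z points along the fingers, x is the direction in which the jaws open and shut, and the axes are right-handed (so a half turn about z gives the same grasp; the last joint's range is limited). The gripper opens to 87 mm and grips with 3 to 60 N. Pads are 19 mm wide; open, the fingers measure 117 mm over their backs; the gripper's body (75 mm by 190 mm) begins 51 mm behind the grasp point.
Start: joints at [1.238, 0.321, -0.07, 1.45, 0.023, 1.371, -0.057], TCP at [0.221, -0.611, 0.223] pointing down, gripper open.
Joint ranges: [-2.86, 2.86], [-0.3, 2.09], [-1.38, 1.24], [0.06, 2.45], [-1.56, 4.7], [0.09, 2.05], [-2.69, 2.69]. Speed limits (rad/s): [2.57, 2.57, 3.14, 3.14, 3.14, 3.14, 3.14].

INTERFACE

Orientations are given as a rotation vector (axis times angle).
In Python, from bench import get_state, eyes, ticket gives the robot as it stands.
- The arm moves only by the tool carry_out, never from a script. Its argument "motion" is a list of rows, each a list of 2 entries, a list of its own where there are three numbers: the shift along the world's x, y, z in m, then the turn about the world's z in rad. A call has 1 to 20 rows; each row is the pose to reach, as a shift and turn from the pose commanded when the call began; what a row does not reach only later rows make up. A row lasts 1/10 s, in which the tool goes at most 50 mm and 8.59 degrees, less where a joint would pass 70% of its speed; a pose out of reach is approached as far as the arm can. A call with a gripper value outside its range is refused whole. "grip" is the gripper command: -1 is fully open, 1 is shut, values between are in proportion, set as the call begins (left out, the last holds). The fingers move at their own pace and stop on an object; "squeeze" is the grip in N (left out, the last holds). Time passes only in rows, so rows that repeat a pose let the fingers close. It gives the time, the measured TCP pose, the force and the opening at its end, in the units of the state.
- get_state(): the state, without advancing time (a new reading comes with each control period).
- eyes.get_image(name): name is "scene" or "side" or "wrist"; returns a dict with "pixels" (400x640x3 uint8, blue, green, red), "mtx" (3x3 intrinsics, pixels), "extrinsics" (4x4, takes a point from camera to world coordinates). Camera axes: x right, y down, z forward; pixel columns grow to the right and rows downward; lengths in m; the calibration is good to about 2 mm. The wrist camera is an equidistant fisheye: a pixel r from the principal point sees the ray r / f radians off the axis. A picture is of the moment at which its call begins. There is no depth.
- ticket.close_job(): hands the job in, once; it reports no verdict.
The state is a dict: "time": time; "joint_positions": joint angles; "qd": joint speeds; "joint_torque": joint torques, N m; "position": TCP position; "tool_rot": TCP orientation; "ft_force": force on the tool from outside, world axes, zero at the start; "torque": the same for the moment, N m; "grip_width": opening from 0.0 (shut) to 1.0 (fully open).
Only numpy, scipy, OpenCV 4.12 (cv2) and the standard library are available. Lean on these libraries where they do the work, as an engineer would, in place of code of your own. Each camera call takes 0.05 s, during which the arm holds its last target. There are 200 camera calls.

## Working session

There is one attempt and no reset: what is moved stays moved. The work goes in short steps, Python scripts to look and compute and a tool call to move; the robot and the scene stay as the last step left them, time stands still between calls to the robot, and variables do not carry over. Pictures are saved under pics/ and viewed, about 8 in all and at most 12, crops included, and the job is handed in when it is done.

Besides the shell and the picture viewer there is one more tool, called after "Call:" as name(argument=value, ...) on one line, values as JSON. carry_out: Moves the arm, as the interface text tells. Its arguments: {"type":"object","properties":{"motion":{"type":"array","items":{"type":"array"}},"grip":{"type":"number"},"squeeze":{"type":"number"}},"required":["motion"]}

```bash
mkdir -p pics; cat > h.py <<'E'
import cv2,numpy as np
from bench import get_state,eyes,ticket
def snap(n,f):
    d=eyes.get_image(n); cv2.imwrite('pics/'+f,d['pixels']); np.savez('pics/'+f+'.npz',m=d['mtx'],e=d['extrinsics'],p=d['pixels']); return d
def ray(f,u,v,z):
    d=np.load('pics/'+f+'.npz'); r=d['e'][:3,:3]@np.linalg.inv(d['m'])@[u,v,1]; o=d['e'][:3,3]
    return o+r*(z-o[2])/r[2]
def proj(f,P):
    d=np.load('pics/'+f+'.npz'); e=np.linalg.inv(d['e']); q=d['m']@(e[:3,:3]@np.array(P)+e[:3,3]); return q[:2]/q[2]
E
python3 - <<'E'
from h import *
s=get_state(); print(s)
for n in('scene','side'):
    d=snap(n,n+'0.png'); print(d['mtx'],d['extrinsics'])
E
```

```text
{'time': 0.0, 'joint_positions': array([ 1.23813236,  0.32181767, -0.07007672,  1.45165757,  0.02259318,
        1.37080075, -0.05687048]), 'qd': array([ 0.00034536,  0.00014803,  0.00013127, -0.00049262, -0.00032944,
       -0.00035688,  0.00058396]), 'joint_torque': array([-4.39751393e-04, -4.91281307e+01, -4.04150588e-01, -3.12524736e+01,
       -6.39271480e-02,  4.38212533e-02,  1.56801220e-04]), 'position': array([ 0.22067089, -0.61081289,  0.22147366]), 'tool_rot': array([-2.57058341e+00,  1.80425726e+00,  2.51916738e-03]), 'ft_force': array([-0.2090705 , -0.67439683, -0.08990926]), 'torque': array([-0.02531045,  0.01484209,  0.02931501]), 'grip_width': 0.9990936828200281}
[[394.58968184   0.         314.2263439 ]
 [  0.         394.58968184 200.19660543]
 [  0.           0.           1.        ]] [[ 0.84572613  0.40295226 -0.34982393  1.12244152]
 [ 0.53353156 -0.65027777  0.54081687 -0.81274175]
 [-0.00955935 -0.64402507 -0.76494465  1.20057463]
 [ 0.          0.          0.          1.        ]]
[[472.5522639    0.         322.80001616]
 [  0.         472.5522639  199.34761071]
 [  0.           0.           1.        ]] [[-0.83019991 -0.41305437  0.37437175  0.08389717]
 [-0.55723863  0.63405604 -0.53615115  0.78271847]
 [-0.0159131  -0.65372703 -0.75656311  1.14139087]
 [ 0.          0.          0.          1.        ]]
```

View pics/scene0.png

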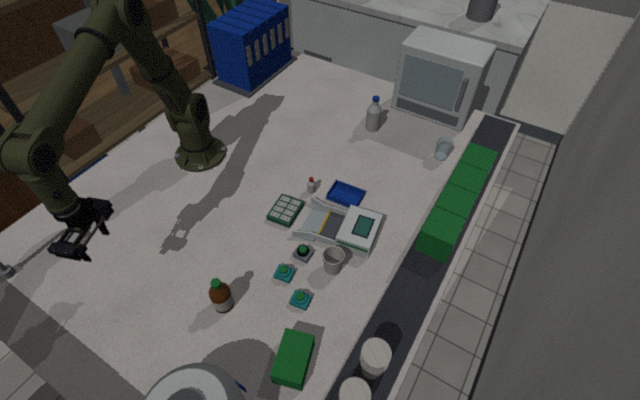

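View pics/side0.png

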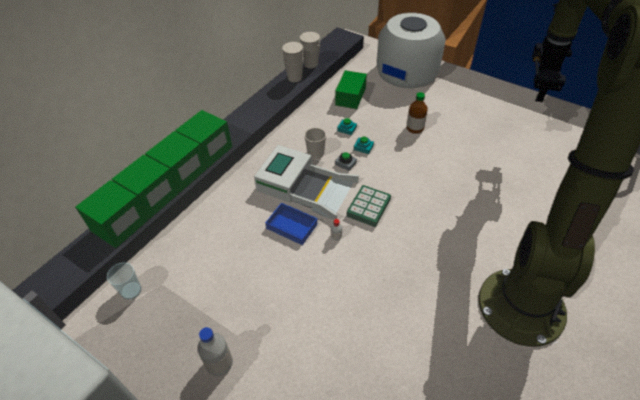

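Scene: the carrier with white cards is at (286,210), the ramp at (318,222), and the hood at (360,228). The grey startpad is at (303,252). Look-alikes are the turquoise pads at (285,272) and (300,298), a plain green box at (293,358), and green blocks on the conveyor. By the description I choose the carrier with cards and the grey pad. I'll check both in an enlarged crop.

```bash
python3 - <<'E'
from h import *
a=cv2.imread('pics/scene0.png')[165:285,255:395]; b=cv2.imread('pics/side0.png')[115:250,250:400]
cv2.imwrite('pics/c1.png',cv2.resize(cv2.convertScaleAbs(a,alpha=1.3),None,fx=5,fy=5,interpolation=cv2.INTER_CUBIC)[:600])
cv2.imwrite('pics/c2.png',cv2.resize(cv2.convertScaleAbs(b,alpha=1.3),None,fx=4.4,fy=4.4,interpolation=cv2.INTER_CUBIC)[:600])
E
```

```text
(no output)
```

View pics/c1.png

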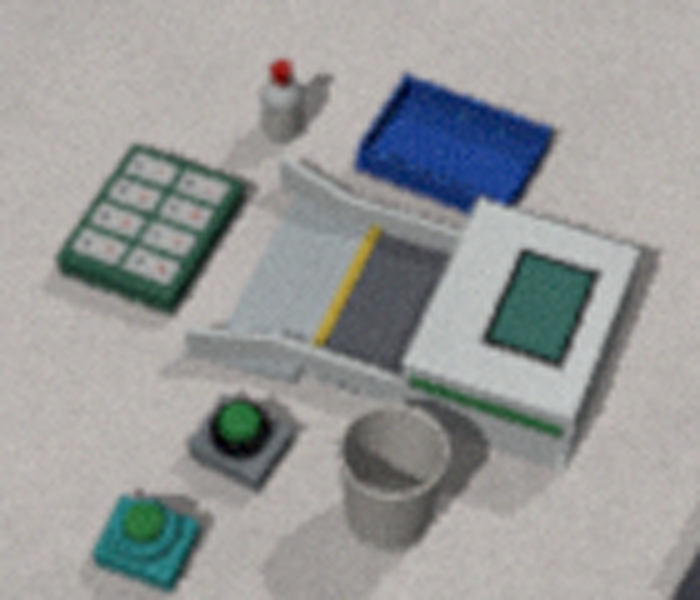

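View pics/c2.png

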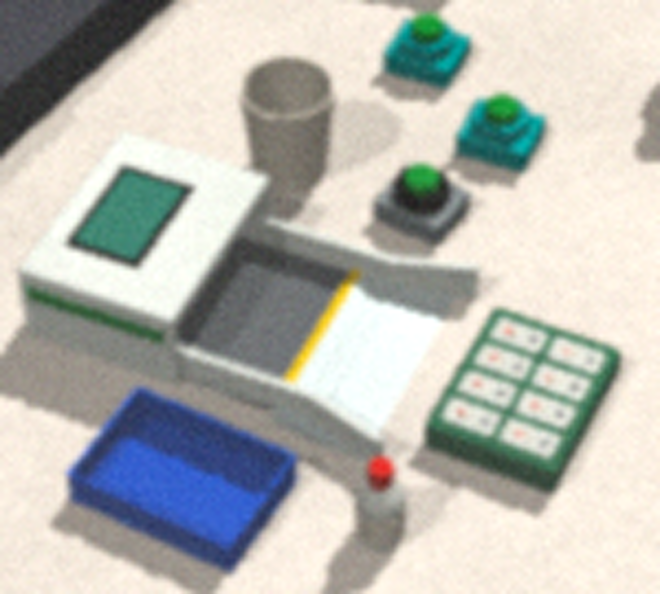

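```bash
cat > m.py <<'E'
from h import *
S=lambda u,v,z: ray('scene0.png',u/5+255,v/5+165,z)
T=lambda u,v,z: ray('side0.png',u/4.4+250,v/4.4+115,z)
E
python3 - <<'E'
from m import *
np.set_printoptions(precision=4,suppress=True)
def show(n,z,a,b):
    print(n)
    for p,q in zip(a,b): print(S(*p,z)[:2],T(*q,z)[:2])
    A=np.mean([S(*p,z)[:2] for p in a],0);B=np.mean([T(*p,z)[:2] for p in b],0);print(' mean',A,B,(A+B)/2)
# BL,FL,FR,BR (left = y left looking along loading)
show('carrier',.026,[(135,147),(243,180),(172,298),(62,255)],[(553,478),(430,434),(498,313),(617,356)])
show('sill L,R',.012,[(378,228),(322,342)],[(291,378),(355,275)])
show('hood FL,BL,BR,FR',.072,[(480,200),(640,255),(572,412),(408,370)],[(178,338),(23,270),(125,137),(268,180)])
show('btn',.032,[(240,418)],[(422,182)])
show('pad corners z22',.022,[(222,398),(297,430),(262,478),(190,445)],[(432,232),(375,202),(410,170),(468,200)])
E
```

```text
carrier
[ 0.4613 -0.024 ] [ 0.4504 -0.0143]
[ 0.5524 -0.0075] [ 0.5404 -0.0014]
[ 0.5702 -0.1306] [ 0.5589 -0.1243]
[ 0.4768 -0.1412] [ 0.4669 -0.1348]
 mean [ 0.5151 -0.0758] [ 0.5041 -0.0687] [ 0.5096 -0.0723]
sill L,R
[0.6604 0.0165] [ 0.6567 -0.0008]
[ 0.6802 -0.0974] [ 0.674  -0.1107]
 mean [ 0.6703 -0.0404] [ 0.6653 -0.0557] [ 0.6678 -0.0481]
hood FL,BL,BR,FR
[0.7343 0.0371] [0.7122 0.0534]
[0.8571 0.0529] [0.8435 0.0614]
[ 0.8771 -0.0933] [ 0.8668 -0.0885]
[ 0.7654 -0.1222] [ 0.7495 -0.109 ]
 mean [ 0.8085 -0.0314] [ 0.793  -0.0207] [ 0.8007 -0.026 ]
btn
[ 0.673  -0.1952] [ 0.6742 -0.2046]
 mean [ 0.673  -0.1952] [ 0.6742 -0.2046] [ 0.6736 -0.1999]
pad corners z22
[ 0.649  -0.1825] [ 0.6445 -0.1717]
[ 0.7088 -0.177 ] [ 0.698  -0.1754]
[ 0.7091 -0.223 ] [ 0.6944 -0.2197]
[ 0.6517 -0.2272] [ 0.6395 -0.2159]
 mean [ 0.6797 -0.2024] [ 0.6691 -0.1957] [ 0.6744 -0.199 ]
```

Call:
carry_out(motion=[[[0.02,0.04,0],-0.02],[[0.04,0.08,0],-0.04],[[0.06,0.12,0],-0.06],[[0.075,0.165,0],-0.08],[[0.09,0.21,0],-0.1],[[0.105,0.255,0],-0.12],[[0.12,0.3,0],-0.13],[[0.135,0.345,0],-0.14],[[0.155,0.39,0],-0.15],[[0.175,0.43,0],-0.16],[[0.19,0.47,0],-0.17],[[0.2,0.5,0],-0.18],[[0.208,0.518,0],-0.18],[[0.21,0.525,0],-0.18],[[0.21,0.525,0],-0.18],[[0.21,0.525,0],-0.18]], grip=-0.4)

```text
time: 1.7
position: [0.4304, -0.0876, 0.2224]
tool_rot: [2.397, -2.03, -0.0]
ft_force: [0.2, -0.2, -0.1]
grip_width: 0.7
```

```bash
python3 - <<'E'
from h import *
d=snap('wrist','w1.png'); print(d['mtx'],d['extrinsics']); s=get_state(); print(s['position'],s['tool_rot'],s['ft_force'],s['grip_width'])
E
```

```text
[[309.70691629   0.         315.23946731]
 [  0.         309.70691629 200.73933718]
 [  0.           0.           1.        ]] [[ 1.63625863e-01 -9.43817954e-01 -2.87113648e-01  5.09640479e-01]
 [-9.86522010e-01 -1.56822728e-01 -4.67007020e-02 -7.40435155e-02]
 [-9.48984451e-04  2.90885375e-01 -9.56757439e-01  3.84838729e-01]
 [ 0.00000000e+00  0.00000000e+00  0.00000000e+00  1.00000000e+00]]
[ 0.43036383 -0.0878238   0.22238664] [ 2.39597409e+00 -2.03106752e+00 -4.90786781e-04] [ 0.30510623 -0.52948222 -0.06595088] 0.7017341142456621
```

View pics/w1.png

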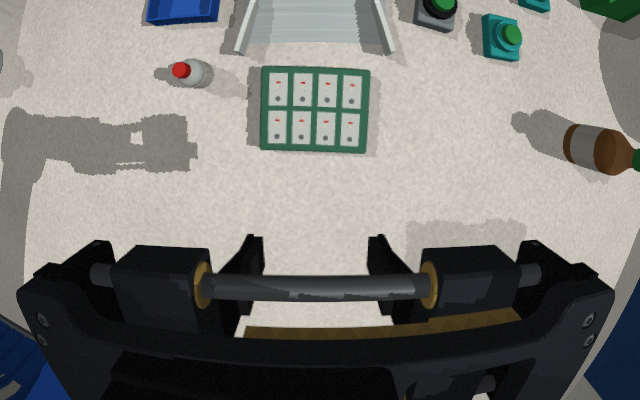

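Wrist view: the carrier's top has corners at (262,66), (370,70), (364,152) and (261,150). The rail ends are near (237,52) and (395,52), the ramp toe runs (247,41)–(385,41), and the grey pad's button is at (440,5).

```bash
cat >> h.py <<'E'
def wray(f,u,v,z):
    d=np.load('pics/'+f+'.npz'); m=d['m']; x=np.array([(u-m[0,2])/m[0,0],(v-m[1,2])/m[1,1]]); t=np.hypot(*x)
    r=d['e'][:3,:3]@np.r_[x/t*np.sin(t),np.cos(t)]; o=d['e'][:3,3]; return o+r*(z-o[2])/r[2]
E
python3 - <<'E'
from h import *
np.set_printoptions(precision=4,suppress=True)
c=[wray('w1.png',u,v,.026)[:2] for u,v in [(261,150),(262,66),(370,70),(364,152)]]
print(np.array(c),np.mean(c,0), [np.linalg.norm(c[i]-c[i-1]) for i in range(4)])
print('yaw deg',np.degrees(np.arctan2(*((c[1]+c[2]-c[0]-c[3])[::-1]))),np.degrees(np.arctan2(*(np.array([-1,1])*(c[0]+c[1]-c[2]-c[3])))))
for n,p in dict(toeL=(247,41,0),toeR=(385,41,0),railL=(240,53,.0),railR=(396,53,.0)).items(): print(n,wray('w1.png',*p)[:2])
E
```

```text
[[ 0.453  -0.0185]
 [ 0.551  -0.0051]
 [ 0.5666 -0.1278]
 [ 0.4703 -0.1382]] [ 0.5102 -0.0724] [np.float64(0.12102247736507304), np.float64(0.09889684532867582), np.float64(0.12372142528953398), np.float64(0.0967976558999447)]
yaw deg 6.998141669645286 7.736959842122126
toeL [0.5841 0.0243]
toeR [ 0.6122 -0.1442]
railL [0.5678 0.0305]
railR [ 0.6    -0.1605]
```

Call:
carry_out(motion=[[[0,0,-0.03],0],[[0,0,-0.07],0],[[0,0,-0.11],0],[[0,0,-0.15],0],[[0,0,-0.18],0],[[0,0,-0.2],0],[[0,0,-0.212],0],[[0,0,-0.212],0],[[0,0,-0.212],0]])

```text
time: 2.65
position: [0.4314, -0.0869, 0.0112]
tool_rot: [-2.398, 2.03, -0.001]
ft_force: [0.7, -0.2, -0.0]
grip_width: 0.699
```

Call:
carry_out(motion=[[[0.005,0.001,0],0],[[0.01,0.0017,0],0],[[0.013,0.0022,0],0],[[0.016,0.0027,0],0],[[0.019,0.0032,0],0],[[0.022,0.0037,0],0],[[0.026,0.0043,0],0],[[0.03,0.005,0],0],[[0.035,0.0058,0],0],[[0.04,0.0067,0],0]])

```text
time: 3.65
position: [0.4714, -0.0792, 0.0104]
tool_rot: [-2.399, 2.028, 0.0]
ft_force: [-2.5, -0.4, -2.2]
grip_width: 0.699
```

Call:
carry_out(motion=[[[0.005,0.0008,0],0],[[0.01,0.0017,0],0],[[0.015,0.0025,0],0],[[0.02,0.0033,0],0],[[0.025,0.0042,0.001],0],[[0.03,0.005,0.001],0],[[0.035,0.0058,0.002],0],[[0.04,0.0067,0.002],0],[[0.045,0.0075,0.003],0],[[0.05,0.0083,0.003],0]])

```text
time: 4.65
position: [0.5214, -0.0713, 0.0137]
tool_rot: [-2.399, 2.029, -0.0]
ft_force: [-1.1, -0.7, -1.4]
grip_width: 0.7
```

```bash
python3 - <<'E'
from h import *
d=snap('wrist','w2.png'); p=d['pixels'][0:260,160:480]; cv2.imwrite('pics/w2c.png',cv2.resize(p,None,fx=2.3,fy=2.3,interpolation=cv2.INTER_CUBIC)); s=get_state(); print(s['position'],s['ft_force'])
E
```

```text
[ 0.52243679 -0.07104118  0.01388124] [ 0.48693556  0.23708543 -1.5059034 ]
```

View pics/w2c.png

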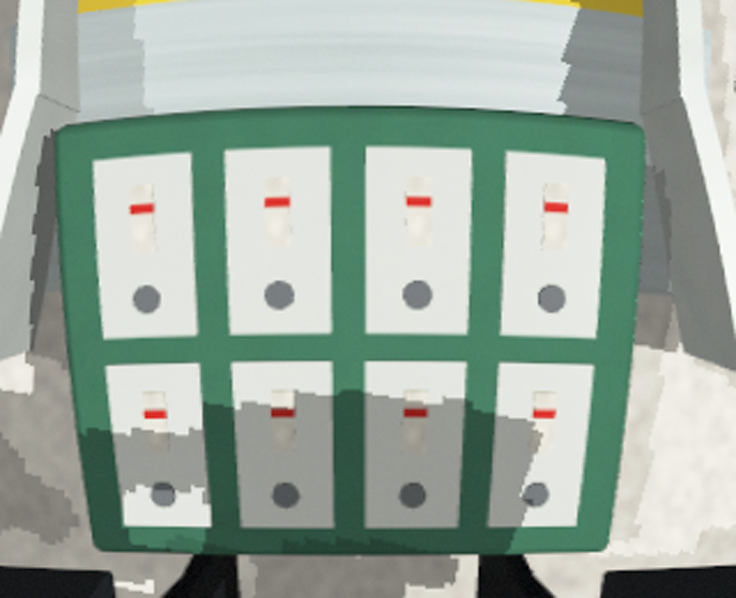

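Wrist crop: the carrier is square in the flare, front edge about at the kink and roughly 2 mm left of the middle (57..643 against rails at about 40..682). It's clear to continue.

Call:
carry_out(motion=[[[0.005,0.0008,0],0],[[0.01,0.0017,0],0],[[0.015,0.0025,0.001],0],[[0.02,0.0033,0.001],0],[[0.025,0.0042,0.002],0],[[0.03,0.005,0.002],0],[[0.035,0.0058,0.003],0],[[0.04,0.0067,0.003],0],[[0.045,0.0075,0.003],0],[[0.05,0.0083,0.004],0]])

```text
time: 5.7
position: [0.5712, -0.063, 0.0175]
tool_rot: [2.399, -2.028, -0.0]
ft_force: [-1.3, -0.7, -0.9]
grip_width: 0.704
```

Call:
carry_out(motion=[[[0.005,0.0008,0],0],[[0.01,0.0017,0],0],[[0.015,0.0025,0.001],0],[[0.02,0.0033,0.001],0],[[0.025,0.0042,0.002],0],[[0.03,0.005,0.002],0]])

```text
time: 6.3
position: [0.6012, -0.0581, 0.02]
tool_rot: [2.398, -2.028, -0.0]
ft_force: [-4.3, -1.3, 2.5]
grip_width: 0.703
```

```bash
python3 - <<'E'
from h import *
d=snap('wrist','w3.png'); p=d['pixels'][0:260,160:480]; cv2.imwrite('pics/w3c.png',cv2.resize(p,None,fx=2.3,fy=2.3,interpolation=cv2.INTER_CUBIC)); s=get_state(); print(s['position'],s['ft_force'])
E
```

```text
[ 0.60228227 -0.05784444  0.02006547] [-1.10143379 -0.62233067  2.45924989]
```

View pics/w3c.png

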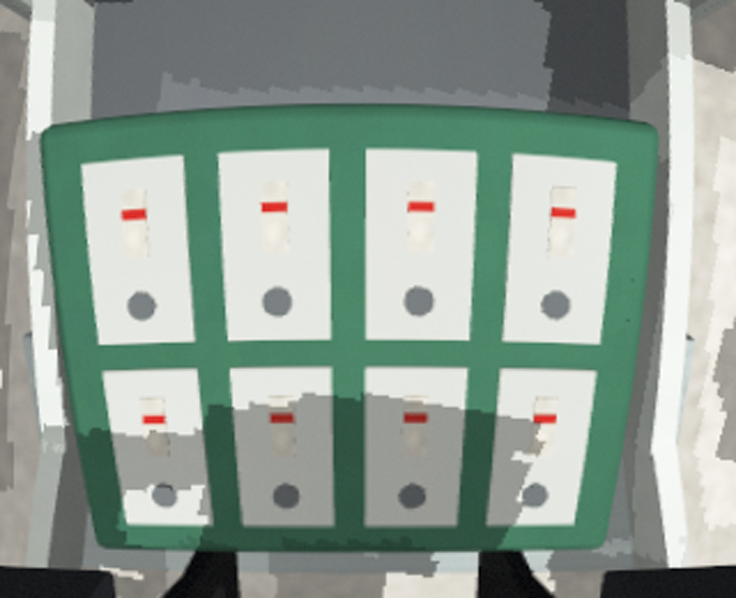

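Call:
carry_out(motion=[[[0.005,0.0008,0],0],[[0.01,0.0017,0],0],[[0.015,0.0025,0],0],[[0.02,0.0033,0],0],[[0.025,0.0042,0],0],[[0.03,0.005,0],0],[[0.035,0.0058,0],0],[[0.04,0.0067,0],0],[[0.044,0.0073,0],0],[[0.048,0.008,0],0]])

```text
time: 7.35
position: [0.6492, -0.05, 0.0195]
tool_rot: [2.399, -2.029, -0.0]
ft_force: [-1.6, -1.3, -0.9]
grip_width: 0.704
```

Call:
carry_out(motion=[[[0.003,0.0005,0],0],[[0.006,0.001,0],0],[[0.009,0.0015,0],0],[[0.012,0.002,0],0]])

```text
time: 7.75
position: [0.6611, -0.0481, 0.0196]
tool_rot: [2.399, -2.029, 0.0]
ft_force: [-4.0, -1.3, 0.1]
grip_width: 0.702
```

Call:
carry_out(motion=[[[0.001,0.0002,0],0],[[0.002,0.0003,0],0],[[0.003,0.0005,0],0],[[0.003,0.0005,0],0]])

```text
time: 8.15
position: [0.6641, -0.0475, 0.0197]
tool_rot: [-2.399, 2.029, -0.0]
ft_force: [0.1, -0.4, -0.1]
grip_width: 0.701
```

Call:
carry_out(motion=[[[0.001,0.0002,0],0],[[0.002,0.0003,0],0],[[0.003,0.0005,0],0],[[0.003,0.0005,0],0]])

```text
time: 8.55
position: [0.6672, -0.047, 0.0197]
tool_rot: [-2.399, 2.029, -0.0]
ft_force: [-0.3, -0.2, 0.7]
grip_width: 0.698
```

Call:
carry_out(motion=[[[0.001,0.0002,0],0],[[0.002,0.0003,0],0],[[0.003,0.0005,0],0],[[0.003,0.0005,0],0]])

```text
time: 8.95
position: [0.6702, -0.0465, 0.0197]
tool_rot: [-2.399, 2.029, -0.001]
ft_force: [-2.0, 0.3, 0.5]
grip_width: 0.701
```

Call:
carry_out(motion=[[[0.001,0.0002,0],0],[[0.002,0.0003,0],0],[[0.002,0.0003,0],0]])

```text
time: 9.25
position: [0.6721, -0.0462, 0.0196]
tool_rot: [-2.399, 2.028, -0.0]
ft_force: [-1.1, 0.6, 0.8]
grip_width: 0.699
```

Call:
carry_out(motion=[[[0.001,0.0002,0],0],[[0.002,0.0003,0],0],[[0.002,0.0003,0],0]])

```text
time: 9.55
position: [0.6741, -0.0459, 0.0196]
tool_rot: [-2.399, 2.028, -0.0]
ft_force: [-1.4, -0.9, 1.6]
grip_width: 0.697
```

Call:
carry_out(motion=[[[0.001,0.0002,0],0],[[0.002,0.0003,0],0],[[0.003,0.0005,0],0],[[0.003,0.0005,0],0]])

```text
time: 9.95
position: [0.6772, -0.0454, 0.0196]
tool_rot: [-2.399, 2.028, -0.0]
ft_force: [-1.7, -0.0, 1.3]
grip_width: 0.7
```

Call:
carry_out(motion=[[[0.001,0.0002,0],0],[[0.002,0.0003,0],0],[[0.003,0.0005,0],0],[[0.003,0.0005,0],0]])

```text
time: 10.35
position: [0.6802, -0.0449, 0.0196]
tool_rot: [-2.399, 2.029, -0.0]
ft_force: [-2.0, 0.2, 1.2]
grip_width: 0.701
```

Call:
carry_out(motion=[[[0.001,0.0002,0],0],[[0.002,0.0003,0],0],[[0.002,0.0003,0],0]])

```text
time: 10.65
position: [0.6816, -0.0446, 0.0195]
tool_rot: [2.398, -2.028, -0.001]
ft_force: [-4.1, -0.5, 2.3]
grip_width: 0.7
```

Call:
carry_out(motion=[[[0.001,0.0002,0],0],[[0.002,0.0003,0],0],[[0.002,0.0003,0],0]])

```text
time: 10.95
position: [0.6828, -0.0444, 0.0195]
tool_rot: [2.397, -2.028, -0.003]
ft_force: [-6.4, -0.8, 4.7]
grip_width: 0.704
```

Call:
carry_out(motion=[[[0.001,0.0002,0],0],[[0.002,0.0003,0],0],[[0.002,0.0003,0],0]])

```text
time: 11.25
position: [0.6839, -0.0442, 0.0196]
tool_rot: [2.396, -2.027, -0.005]
ft_force: [-8.7, -0.8, 5.9]
grip_width: 0.701
```

```bash
python3 - <<'E'
from h import *
d=snap('wrist','w4.png'); p=d['pixels'][0:260,160:480]; cv2.imwrite('pics/w4c.png',cv2.resize(p,None,fx=2.3,fy=2.3,interpolation=cv2.INTER_CUBIC)); s=get_state(); print(s['position'],s['ft_force'],s['torque'])
E
```

```text
[ 0.68391565 -0.04422605  0.01952156] [-8.92874352 -1.1256266   5.97498553] [-0.12703076  1.84677543 -0.01693987]
```

View pics/w4c.png

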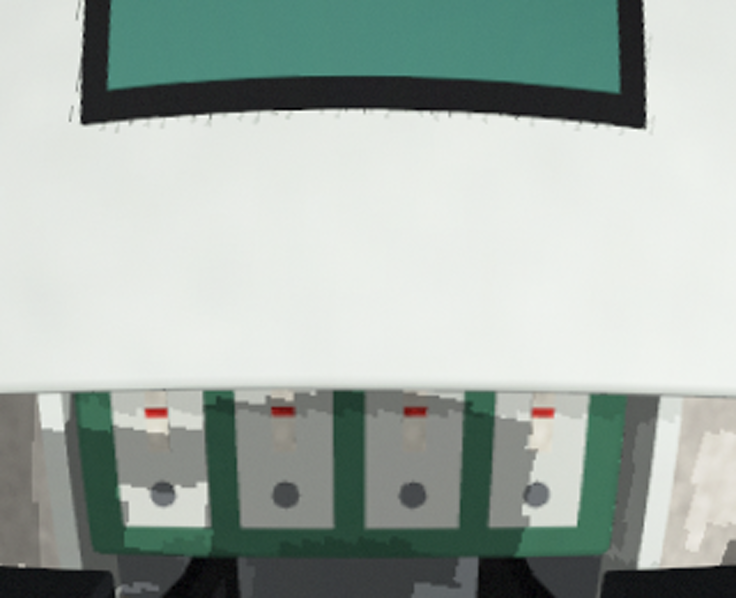

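Call:
carry_out(motion=[[[0.001,0.0002,0],0],[[0.0015,0.0003,0],0],[[0.0015,0.0003,0],0],[[0.0015,0.0003,0],0],[[0.0015,0.0003,0],0],[[0.0015,0.0003,0],0],[[0.0015,0.0003,0],0],[[0.0015,0.0003,0],0],[[0.0015,0.0003,0],0],[[0.0015,0.0003,0],0],[[0.0015,0.0003,0],0],[[0.0015,0.0003,0],0]])

```text
time: 12.5
position: [0.6846, -0.044, 0.0195]
tool_rot: [2.395, -2.026, -0.006]
ft_force: [-9.5, -0.8, 8.5]
grip_width: 0.701
```

Call:
carry_out(motion=[[[0.001,0.0002,0.0003],0],[[0.0015,0.0003,0.0005],0],[[0.0015,0.0003,0.0005],0],[[0.0015,0.0003,0.0005],0],[[0.0015,0.0003,0.0005],0],[[0.0015,0.0003,0.0005],0],[[0.0015,0.0003,0.0005],0],[[0.0015,0.0003,0.0005],0],[[0.0015,0.0003,0.0005],0],[[0.0015,0.0003,0.0005],0]])

```text
time: 13.5
position: [0.6855, -0.0439, 0.0196]
tool_rot: [2.394, -2.025, -0.008]
ft_force: [-11.7, -0.8, 6.4]
grip_width: 0.702
```

Call:
carry_out(motion=[[[-0.002,-0.0003,0],0],[[-0.004,-0.0007,0],0],[[-0.006,-0.001,0],0],[[-0.008,-0.0013,0],0],[[-0.011,-0.0018,0],0],[[-0.014,-0.0023,0],0],[[-0.018,-0.003,0.001],0],[[-0.024,-0.004,0.002],0],[[-0.03,-0.005,0.003],0],[[-0.03,-0.005,0.003],0]])

```text
time: 14.5
position: [0.6582, -0.0489, 0.0233]
tool_rot: [2.398, -2.029, 0.0]
ft_force: [0.2, 0.6, 0.8]
grip_width: 0.699
```

Call:
carry_out(motion=[[[0,0,0.03],0],[[0,0,0.07],0],[[0,0,0.11],0],[[0,0,0.14],0],[[-0.03,-0.03,0.15],0],[[-0.06,-0.06,0.15],0],[[-0.08,-0.1,0.15],0],[[-0.08,-0.13,0.15],0],[[-0.08,-0.15,0.15],0],[[-0.08,-0.16,0.15],0],[[-0.08,-0.16,0.15],0],[[-0.08,-0.16,0.15],0]], grip=1)

```text
time: 15.7
position: [0.5793, -0.2067, 0.173]
tool_rot: [-2.4, 2.026, 0.001]
ft_force: [-0.0, 1.2, 0.0]
grip_width: 0.007
```

```bash
python3 - <<'E'
from h import *
d=snap('wrist','w5.png'); s=get_state(); print(s['position'],s['ft_force'],s['grip_width'])
a=snap('scene','s5.png')['pixels'][165:285,255:395]
p=d['pixels'][0:250,100:480]; a=cv2.resize(a,None,fx=3,fy=3,interpolation=cv2.INTER_CUBIC); p=cv2.resize(p,None,fx=2,fy=2)
# wrist on its own
cv2.imwrite('pics/w5c.png',p)
E
```

```text
[ 0.57940046 -0.2062101   0.1730832 ] [0.27409195 0.98420925 0.18301718] 0.006098613210211465
```

View pics/w5c.png

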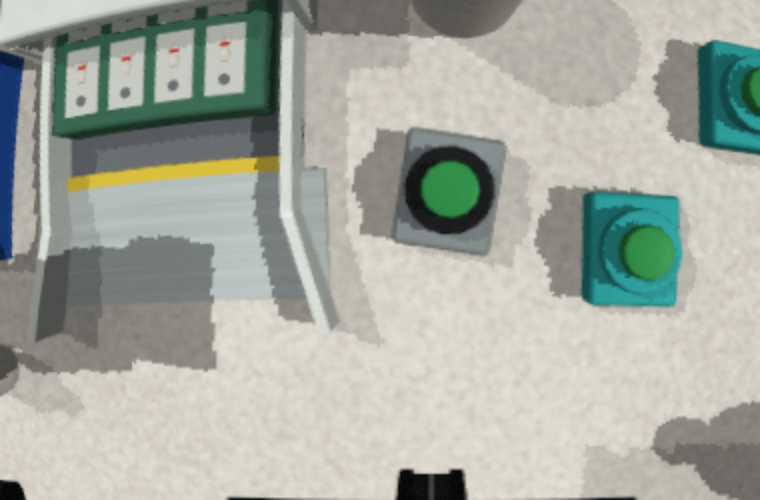

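The crop shows the carrier flat in the well behind the yellow sill with a gap, and the grey pad's green button at crop (450,189), full (325,94.5).

```bash
python3 - <<'E'
from h import *
for z in(.03,.04): print(wray('w5.png',325,94.5,z), [wray('w5.png',100+u/2,v/2,.022)[:2].round(4) for u,v in((410,129),(505,143),(490,254),(395,241))])
print(wray('w5.png',100+161/2,67,0.02), wray('w5.png',100+174/2,185/2,.012))
E
```

```text
[ 0.67464009 -0.19921141  0.03      ] [array([ 0.702 , -0.1747]), array([ 0.7033, -0.2224]), array([ 0.6462, -0.2248]), array([ 0.6446, -0.1766])]
[ 0.67410835 -0.19901137  0.04      ] [array([ 0.702 , -0.1747]), array([ 0.7033, -0.2224]), array([ 0.6462, -0.2248]), array([ 0.6446, -0.1766])]
[ 0.68653498 -0.04225598  0.02      ] [ 0.65942086 -0.05086338  0.012     ]
```

Call:
carry_out(motion=[[[0.03,0.003,0],0],[[0.065,0.006,0],0],[[0.09,0.008,-0.02],0],[[0.095,0.008,-0.05],0],[[0.095,0.008,-0.08],0],[[0.095,0.008,-0.1],0],[[0.095,0.008,-0.115],0],[[0.095,0.008,-0.12],0],[[0.095,0.008,-0.12],0]])

```text
time: 16.7
position: [0.6739, -0.1998, 0.0529]
tool_rot: [2.399, -2.028, -0.001]
ft_force: [0.3, -0.2, 0.7]
grip_width: 0.008
```

Call:
carry_out(motion=[[[0,0,-0.003],0],[[0,0,-0.006],0],[[0,0,-0.009],0],[[0,0,-0.012],0],[[0,0,-0.012],0]])

```text
time: 17.2
position: [0.6744, -0.2006, 0.0415]
tool_rot: [-2.398, 2.028, -0.002]
ft_force: [0.7, 0.3, 2.9]
grip_width: 0.009
```

Contact began at about 42 mm. I'll press down in small steps.

Call:
carry_out(motion=[[[0,0,-0.002],0],[[0,0,-0.004],0],[[0,0,-0.004],0]])

```text
time: 17.5
position: [0.6744, -0.2007, 0.0385]
tool_rot: [-2.399, 2.029, -0.002]
ft_force: [-1.9, 1.1, 7.3]
grip_width: 0.006
```

Call:
carry_out(motion=[[[0,0,-0.002],0],[[0,0,-0.003],0],[[0,0,-0.003],0]])

```text
time: 17.8
position: [0.6745, -0.2007, 0.0382]
tool_rot: [2.398, -2.029, 0.003]
ft_force: [-6.8, 1.1, 20.5]
grip_width: 0.002
```

It bottomed at 38.2 mm with the force jumping to 20 N, so the button is fully down. Releasing.

Call:
carry_out(motion=[[[0,0,0.005],0],[[0,0,0.015],0],[[0,0,0.04],0],[[0,0,0.08],0],[[-0.03,0,0.12],0],[[-0.07,0,0.14],0],[[-0.095,-0.007,0.14],0],[[-0.095,-0.007,0.14],0],[[-0.095,-0.007,0.14],0]])

```text
time: 18.7
position: [0.5784, -0.2078, 0.1739]
tool_rot: [2.397, -2.03, -0.0]
ft_force: [0.3, 0.0, -0.1]
grip_width: 0.001
```

```bash
python3 - <<'E'
from h import *
d=snap('wrist','w6.png'); s=get_state(); print(s['time'],s['position'],s['ft_force'])
p=cv2.resize(d['pixels'][0:250,100:480],None,fx=2,fy=2); cv2.imwrite('pics/w6c.png',p)
E
```

```text
18.75 [ 0.57904961 -0.20715157  0.1736513 ] [0.25686027 0.10284858 0.34625319]
```

View pics/w6c.png

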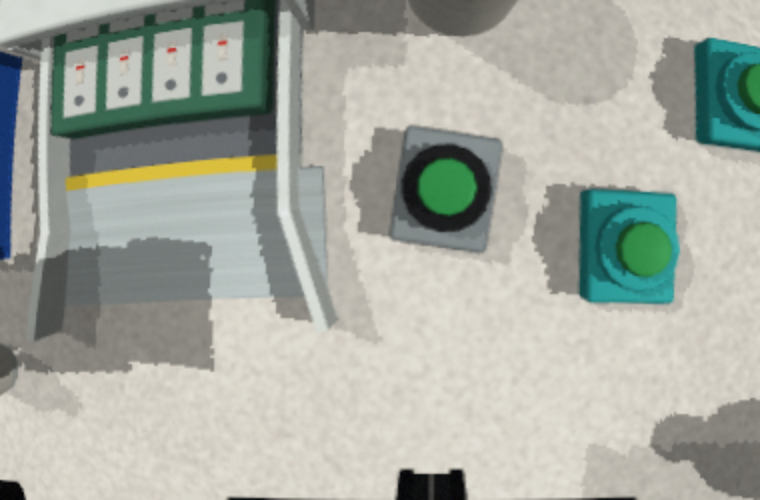

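The view is unchanged: the carrier is behind the sill, the button is up, and the arm is clear. Handing in.

```bash
python3 -c "from bench import ticket; print(ticket.close_job())"
```

```text
the job is handed in; nothing more can be done
None
```

I pushed the carrier up the ramp and over the sill until it met the sprung stop, with its front about 0.20 m along the dock. I held it there for about 2.5 s, backed off, pressed the grey pad's green button fully down and let it go. I handed the job in with about 19 s on the robot's clock; no verdict was reported.

- **Press against the stop:** the wrist read 9 to 12 N along the push. I estimate 7 to 9 N on the stop itself, after friction and from the few millimetres it was pressed in. The stop force was not measured directly.
- **Downward load:** the fingers also bore down on the carrier with 6 to 8.5 N during the press. I put this down to friction as the arm flexed, and eased it slightly.
- **Button:** the fingers stopped at 38 mm height and the force jumped to 20 N, which shows it bottomed.
- **Last picture:** the carrier lies flat behind the sill with a gap, the button looks the same as before it was pressed, and the arm is clear with almost no wrist force.
- **Other things on the bench:** those visible in the last picture looked undisturbed. I did not recheck the rest, such as the reagent bottles.

The first overhead measurements from the two fixed cameras disagreed by about 1 cm. The wrist camera agreed with their average, so I used its positions for the moves.

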